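# Pull the humidifier's intake filter and hold it up to the light panel

### The arm

A 6-joint arm with a two-finger parallel gripper is mounted at the origin on the work surface. World frame = base frame: x ahead of the robot, y to its left, z up, the work surface at z = 0. Lengths are in m, angles in degrees, forces in N, time in s.
With the tool pointing down it reaches from about 0.375 to 0.975 m from the base axis. Payload 3.8 kg.
Tool frame: the origin (TCP) lies midway between the tips of the shut fingers; the grasp point (between the pads) lies 19 mm behind it; z points along the fingers, y is the line along which they close (so a half turn about z gives the same grasp; the last joint's range is limited). The gripper opens to 88 mm and grips with 3 to 60 N. Pads are 18 mm wide; open, the fingers measure 123 mm over their backs; the gripper's body (75 mm by 187 mm) begins 45 mm behind the grasp point.
Start: joints at [66.927, 15.12, 91.902, -0, 72.978, -2.114], TCP at [0.241, 0.63, 0.239] pointing down, gripper open.
Joint ranges: [-150.88, 150.88], [-54.13, 125.18], [17.81, 147.31], [-75.09, 255.09], [0, 152.58], [-146.25, 146.25]. Speed limits (degrees/s): [147.25, 147.25, 180, 180, 180, 180].

### API

Orientations are given as a 3x3 rotation matrix whose columns are the frame's x, y, z axes.
In Python, from rig import r, vision, job gives the robot as it stands.
- The arm moves only by the tool drive_tool, never from a script. Its argument "increments" is one flat list of numbers, 6 for each row, row after row: the shift along the tool's x, y, z in units of 2.5 cm (1.0 is 2.5 cm), then the turn, a rotation vector about the tool's x, y, z in units of 5 degrees (1.0 is 5 degrees). A call has 1 to 10 rows; each row shifts and turns the commanded pose from where the row before left it, along the tool's axes as they then stand; what a row does not reach is not made up. A row lasts 1/12 s, in which the tool goes at most 41.7 mm and 7.16 degrees, less where a joint would pass 70% of its speed; a pose out of reach is approached as far as the arm can. A call with a number of a shift or a turn outside -1 to 1 is refused whole. A call with a gripper value outside its range is refused whole. "grip" is the closure, from 0 (fully open) to 1 (shut), set as the call begins (left out, the last holds). The fingers move at their own pace and stop on an object; "newtons" is the grip in N (left out, the last holds). Time passes only in rows, so rows that do not move let the fingers close. It gives the time, the measured TCP pose, the force, the opening and the grip force at its end, in the units of the state.
- r.get_state(): the state, without advancing time (a new reading comes with each control period).
- vision.get_image(name): name is "scene" or "top"; returns (picture, depth): 400x640x3 uint8, blue, green, red; 400x640 float32, m along the optical axis (not along the pixel's ray), 0 where there is no reading.
- vision.get_calibration(name): a dict with "mtx" (3x3 intrinsics, pixels), "k1" (the pictures are not rectified: a ray, as slopes to the right and down, at radius r is drawn at 1 + k1 r^2 times it, then the intrinsics apply), "rvec" (rotation vector, rad) and "tvec" (3), from world to camera coordinates, as OpenCV has them. Camera axes: x right, y down, z forward; pixel columns grow to the right and rows downward; lengths in m; the calibration is good to about 2 mm. A picture is of the moment at which its call begins. get_calibration takes no time and is no camera call.
- job.finish_job(): hands the job in; it is judged then, once.
The state is a dict: "clock": time; "qpos": joint angles; "joint_velocities": joint speeds; "joint_efforts": joint torques, N m; "tcp_pos": TCP position; "ee_rot": TCP orientation; "ft_force": force on the tool from outside, world axes, zero at the start; "torque": the same for the moment, N m; "opening": finger opening in m; "gripper_force": force on a finger pad.
Only numpy, scipy, OpenCV 4.12 (cv2) and the standard library are available. Lean on these libraries where they do the work, as an engineer would, in place of code of your own. Each camera call takes 0.05 s, during which the arm holds its last target. There are 200 camera calls.

### The job

Swing the flap on top of the humidifier right back, past upright, and leave it open, then grip the intake filter under it gently (no more than about 15 N, its frame is thin) and ease it up out of its channels. Hold it up to the light for me across the bench: upright, in front of the middle of the panel's lit face and square to it, close but not touching, and finish while still holding it there. Leave everything else on the bench where it is.

Things in the scene. Friction and masses are not known exactly. Their poses are not given: they have to be found in the camera images.
- humidifier: Bench humidifier, fixed. Grey metal box 180 x 180 mm, 150 mm high, walls 4 mm, open-topped under a steel flap; louvres on the front (-x), blower drum and pipe behind it (to x = 222 mm, under 130 mm high). Origin: centre of the box's underside; x from louvres to blower, z up. Inside, two channels up to z = 102 mm hold the filter's ends (2 mm play in x, 3 mm in y); otherwise empty.
- flap (a joint): Angle of the flap: 0 closed, grows as its front edge rises and swings back towards the blower, 1.57 upright, stop at 1.9 rad. May start a little ajar. Stiff hinge, stays where it is left (0.3 N m friction, about 4 N at the handle). Flap 180 x 186 x 5 mm, 0.22 kg.
- flap_hinge (a point): Point on the flap's hinge axis, middle of the rear top edge of the box (humidifier frame x = 88, y = 0, z = 150 mm). The axis runs along the humidifier's y. Its frame turns with the flap.
- flap_handle (a point): Middle of the flap's bow handle: a round bar 10 mm thick, 90 mm long along y, on two posts, its centre 33 mm above the flap's underside (28 mm above its top face) and 150 mm before the hinge (flap frame x = -150, z = 33 mm), 30 mm in from the flap's front edge.
- filter: Filter cassette, 0.1 to 0.2 kg: black frame 14 (x) x 120 (y) x 95 mm high, grey pleats; on top a pull tab 10 (x) x 44 (y) x 30 mm high, top at z = 125 mm. Origin: centre of underside. Starts hidden under the flap, axes as the humidifier's, upright on the box floor (10 mm up) at humidifier x = -20 mm; tab top 15 mm below the box rim, free round the tab: 60 mm before, 100 behind, 64 each side.
- filter_mid (a point): Middle of the filter frame, 47.5 mm above the filter's underside.
- filter_tab (a point): Middle of the pull tab, 110 mm above the filter's underside, 15 mm below the tab's top.
- panel: Viewing light, fixed: LED panel 20 mm thick, 220 mm wide, 160 mm high, upright on a stand (foot 10 mm high, reaching 40 mm before the lit face and 65 mm behind it), bottom edge 100 mm, top edge 260 mm above the bench. Its lit face looks away from the robot. Origin: bench level, 70 mm before the middle of the lit face; x points out of the lit face, z up.
- panel_face (a point): Centre of the lit white face, which looks to +x of the panel's frame (away from the robot, across the bench); 180 mm above the bench. Axes as the panel's.
- plug_tray: Bystander: black seedling plug tray 172 x 112 x 45 mm, seedlings 15 mm more. Origin centre of underside.
- label_pot: Bystander: terracotta pot, 68 mm across, 85 mm high, with white plant labels standing in it to 115 mm. Origin centre of underside.
- bottle: Bystander: white bottle, 64 mm across, 160 mm high. Origin centre of underside.
- dibber: Bystander: wooden dibber lying on the bench, 150 mm long, 26 mm thick. Origin on its underside near the middle.
- seed_tin: Bystander: round aluminium tin, 80 mm across, 60 mm high. Origin centre of underside.
- pot: Bystander: grey plastic plant pot, empty, 76 mm across, 70 mm high. Origin centre of underside.
- logger: Bystander: small white climate logger 70 x 45 x 24 mm. Origin centre of underside.

How it is judged:
By the outcome, as a careful person would: the job done as asked, in the order asked, and still so for the second after the job is handed in, while the arm keeps its last pose, push and grip.
It also fails if it takes over 69 s, if anything falls off the work surface, if the arm or the gripper's body presses on something with over 40 N, if the wrist force passes 120 N, or if a joint passes its speed limit or range.

## Working session

There is one attempt and no reset: what is moved stays moved. The work goes in short steps, Python scripts to look and compute and a tool call to move; the robot and the scene stay as the last step left them, time stands still between calls to the robot, and variables do not carry over. Pictures are saved under pics/ and viewed, at most 10 in all, crops included, and the job is handed in when it is done.

Besides the shell and the picture viewer there is one more tool, called after "Call:" as name(argument=value, ...) on one line, values as JSON. drive_tool: Moves the arm, as the interface text tells. Shifts and turns lie within -1 to 1; 1 stands for 2.5 cm of shift or 5 degrees of turn. Its arguments: {"type":"object","properties":{"increments":{"type":"array","items":{"type":"number","minimum":-1,"maximum":1}},"grip":{"type":"number"},"newtons":{"type":"number"}},"required":["increments"]}

```bash
ls; mkdir -p pics; cat > h.py <<'E'
import numpy as np, cv2
from rig import r, vision, job
def cam(n):
    c=vision.get_calibration(n); R=cv2.Rodrigues(np.array(c["rvec"],float))[0]; t=np.array(c["tvec"],float).ravel()
    return np.array(c["mtx"],float),float(c["k1"]),R,t
def slopes(n,uv):
    K,k1,R,t=cam(n); uv=np.atleast_2d(np.array(uv,float))
    return cv2.undistortPoints(uv.reshape(-1,1,2),K,np.array([k1,0,0,0.])).reshape(-1,2)
def ray(n,uv):
    K,k1,R,t=cam(n); s=slopes(n,uv); d=np.c_[s,np.ones(len(s))]@R
    return -R.T@t,d
def onz(n,uv,z):
    o,d=ray(n,uv); return o+d*((z-o[2])/d[:,2])[:,None]
def pts(n,uv,depth):
    o,d=ray(n,uv); uv=np.atleast_2d(uv).astype(int); return o+d*depth[uv[:,1],uv[:,0]][:,None]
def cloud(n,depth):
    v,u=np.mgrid[0:400,0:640]; uv=np.c_[u.ravel(),v.ravel()]
    o,d=ray(n,uv); return (o+d*depth.ravel()[:,None]).reshape(400,640,3)
def proj(n,P):
    K,k1,R,t=cam(n); return cv2.projectPoints(np.atleast_2d(P).astype(float),cv2.Rodrigues(R)[0],t,K,np.array([k1,0,0,0.]))[0].reshape(-1,2)
E
python3 - <<'E'
from h import *
for n in("scene","top"):
    p,d=vision.get_image(n); cv2.imwrite(f"pics/{n}0.png",p); np.save(f"{n}0.npy",d)
    K,k1,R,t=cam(n); print(n,K[0,0],k1,-R.T@t,R[2])
print(r.get_state())
E
```

```text
pics
scene 431.4783677835496 -0.020241161740759784 [ 1.23982481 -0.90437923  1.13731003] [-0.43315585  0.60517464 -0.66793687]
top 380.7415273013571 -0.0028906522156956736 [0.44560765 0.01774042 1.14143917] [ 0.13253311  0.00108178 -0.99117799]
{'clock': 0.1, 'qpos': array([ 6.69261558e+01,  1.51657129e+01,  9.19747208e+01,  6.81120694e-04,
        7.29773743e+01, -2.11594304e+00]), 'joint_velocities': array([-0.01682713, -0.04691502, -0.26712897,  0.0779508 , -0.09694145,
       -0.03571051]), 'joint_efforts': array([ 7.75639546e-04, -5.03621936e+01, -3.58070540e+01,  7.29516428e-02,
        2.31996324e-02, -4.89282718e-05]), 'tcp_pos': array([0.24119565, 0.62973506, 0.23749009]), 'ee_rot': array([[-9.33842205e-01,  3.57684315e-01, -8.16292177e-04],
       [ 3.57685236e-01,  9.33840303e-01, -1.88719015e-03],
       [ 8.72682166e-05, -2.05431348e-03, -9.99997886e-01]]), 'ft_force': array([-0.28328807, -0.81192623, -0.04440626]), 'torque': array([ 0.0036295 ,  0.00187723, -0.01059138]), 'gripper_force': 0.0, 'opening': 0.08800895653428557}
```

View pics/scene0.png

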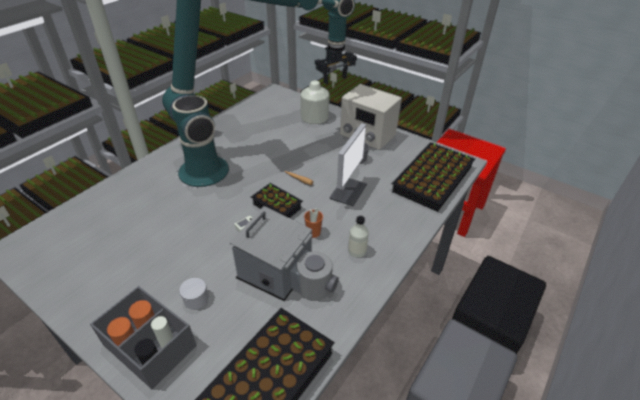

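View pics/top0.png

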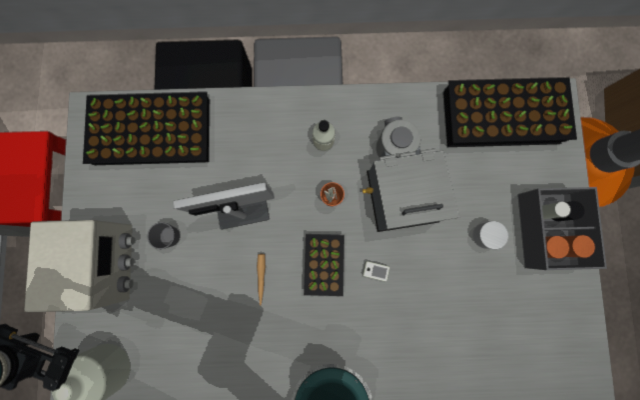

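The top view shows the humidifier at about (412,190) with its handle at (421,209) and hinge side up. The panel is at about (225,200), its lit face pointing up in the image. Next I'll measure both with depth.

```bash
python3 - <<'E'
from h import *
p=cv2.imread("pics/top0.png");d=np.load("top0.npy");C=cloud("top",d)
a=p[130:250,355:475]; b=p[165:245,160:290]
cv2.imwrite("pics/c.png",np.hstack([cv2.resize(a,(400,400),interpolation=2),cv2.resize(b,(400,246),interpolation=2).repeat(1,0) if 0 else cv2.copyMakeBorder(cv2.resize(b,(400,246),interpolation=2),0,154,0,0,0)]))
for v in range(146,236,6): print(v,' '.join('%3d'%(1000*C[v,u,2]) for u in range(364,466,6)))
print('panel')
for v in range(174,236,4): print(v,' '.join('%3d'%(1000*C[v,u,2]) for u in range(168,280,6)))
E
```

```text
146   2   0   4  97 114 114 125 124 116 109   4  -2   0   2  11   8   5
152  -2   1   2  67 107 119 114 117 150 107 148 157 157 155   1   0   4
158   2   2   4 154 151 157 161 156 154 156 160 162 161 157   1   4   0
164  -2   0 155 155 159 158 157 162 158 159 157 161 160 159   6   3   2
170  -1  42 154 159 161 161 157 160 159 162 160 160 159 161   0  -2   1
176   2  24 126 160 165 164 161 163 164 160 159 161 162 161 165   3   0
182   0  10 110 163 162 163 161 165 163 163 165 165 162 165 164  -2  -2
188   2  37  90 168 160 160 166 164 160 168 166 166 167 167 168   0  -1
194  -1   1  71 165 167 168 164 169 167 166 168 166 167 169 168   3   2
200   0   1  56 169 165 168 169 170 168 169 165 170 170 171 168 170   6
206   1   3  35 134 170 168 170 168 170 171 207 206 204 200 172 173   0
212   3   5  15 115 171 173 173 204 169 169 173 170 172 172 172 174   3
218   0   0  11 104 175 171 173 172 170 172 177 174 175 174 177 165   2
224   2   0   5  82 173 178 172 173 178 109   9   0   2   0   0   0   2
230   1   4   1   8   3   4   4   0   1   1   5   3  -1   1   2   3  -3
panel
174   1   5   
[... 566 characters left out ...]
261 260 259 249 232 215 199 194 158 137 120   8  11   0   0
206   0 259 262 258 245 226 211 208 207 195 206 196   9  10  12  10  10  -1   0
210   0   0  -1 203 206 207 204 191 174 196 209 1141  15   7   9   9  11   3   4
214   2  -2   2   2 184 167   3   0   4  10  13 149  98   9  12  11  10   0  -4
218   1   4  -1  -2   1   0   3   0   0  10   9  10   9  12  10   5  11   1   0
222   1   0   2   2   0  -2   4   0   0  13  13   8   8  11  11   0   4   0  -2
226  14   0   0   2   1   4   3   0   1  10  15  11   4  -1   0   0  -2   3  -2
230   5  61   1   1   4   0   2   3   0   1   1  -2   3   2   2   2  -2   0   3
234   3  65   0  -1   4  -2   0  -1   4   0   2   0   0  -2   3   0   1   0   0
```

View pics/c.png

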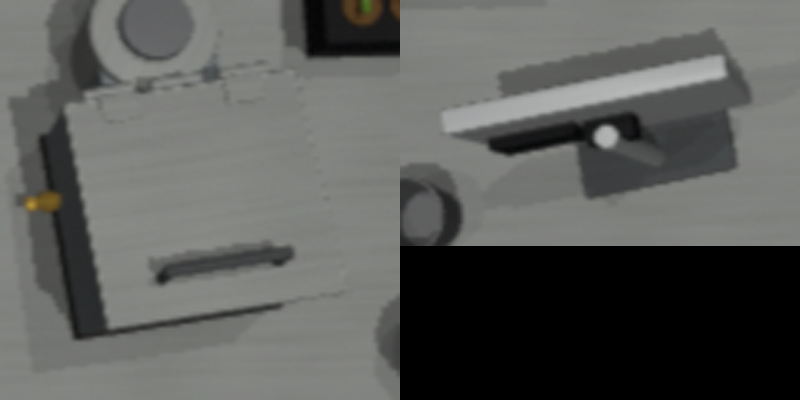

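The crop shows the flap slightly ajar (front edge about 20 mm up). The handle bar runs from (160,273) to (292,253) in the crop, and the panel's white top edge is clear. Next I'll fit both rectangles.

```bash
cat >> h.py <<'E'
def rect(P):
    c,s,a=cv2.minAreaRect((P[:,:2]*1000).astype(np.float32)); return np.array(c),s,a
E
python3 - <<'E'
from h import *
d=np.load("top0.npy");C=cloud("top",d)
u,v=np.meshgrid(range(640),range(400))
z=C[...,2]
m=(u>355)&(u<475)&(v>140)&(v<240)&(z>.148)&(z<.185)
m=cv2.erode(m.astype(np.uint8),np.ones((3,3)))>0
P=C[m]; A=np.c_[P[:,:2],np.ones(len(P))]; k=np.linalg.lstsq(A,P[:,2],rcond=None)[0]; print("plane",k,"tilt rad",np.arctan(np.hypot(*k[:2])),"downhill deg",np.degrees(np.arctan2(-k[1],-k[0])))
m0=(u>355)&(u<475)&(v>140)&(v<240)&(z>.148)&(z<.185); print("flap",rect(C[m0]))
mh=(u>390)&(u<450)&(v>195)&(v<222)&(z>.192)&(z<.22); print("handle",rect(C[mh]),C[mh].mean(0)*1000,mh.sum())
mp=(u>160)&(u<280)&(v>170)&(v<220)&(z>.25)&(z<.27); print("panel top",rect(C[mp]),mp.sum())
# panel bright colour top edge on z=.26
p=cv2.imread("pics/top0.png")
mb=((p.min(2)>170)&(u>160)&(u<280)&(v>170)&(v<216)).astype(np.uint8)
n,l,s,_=cv2.connectedComponentsWithStats(mb);i=1+s[1:,4].argmax();uv=np.c_[u[l==i],v[l==i]];print(s[i]);print("panel col",rect(onz("top",uv,.26)))
# panel from scene: lit face
p=cv2.imread("pics/scene0.png");D=np.load("scene0.npy");S=cloud("scene",D)
m=(u>325)&(u<372)&(v>120)&(v<192)&(p.min(2)>180)&(S[...,2]>.1); F=S[m]; F=F[:, :]; c=F.mean(0); 
for _ in range(3):
    c=F.mean(0); w=np.linalg.svd(F-c)[2]; n=w[2]; F=F[abs((F-c)@n)<.008]
print("face n",n,"c",c,len(F),F.min(0),F.max(0))
# bystander heights / locations
for nm,(a,b) in dict(bottle=(322,132),labelpot=(331,194),pot=(164,235),tin=(493,235),blower=(402,135),bluetank=(90,380),box=(75,265)).items():
    print(nm,C[b,a])
E
```

```text
plane [-0.10681599 -0.01407636  0.22566423] tilt rad 0.10732550710792874 downhill deg 7.507258166534833
flap (array([ 595.93688965, -231.25486755]), (192.31488037109375, 184.3927459716797), 7.397895812988281)
handle (array([ 535.89440918, -237.86579895]), (10.420361518859863, 96.1451416015625), 7.877985954284668) [ 535.48947862 -236.68930364  203.72785649] 159
panel top (array([573.86273193, 250.47860718]), (20.821630477905273, 219.03929138183594), 9.886347770690918) 850
[205 187  60  14 257]
panel col (array([579.04534912, 216.25048828]), (11.66597843170166, 139.2048797607422), 9.86740779876709)
face n [ 0.9837336   0.17943788 -0.00838164] c [0.5825333  0.25337517 0.1820571 ] 280 [0.56289013 0.15606908 0.11110921] [0.60118837 0.35748176 0.25064187]
bottle [0.75880719 0.00580496 0.13204902]
labelpot [ 0.59915574 -0.01614294  0.04405822]
pot [0.49526241 0.48376676 0.00476606]
tin [ 0.46730894 -0.46880396  0.06071087]
blower [ 0.745038   -0.21311224  0.12886405]
bluetank [0.13534785 0.59935471 0.14911778]
box [0.41956161 0.6187918  0.20211516]
```

Call:
drive_tool(increments=[0,0,-1,0,0,0,0,0,-1,0,0,0,-0.78,-0.94,-1,0,0,0,-0.78,-0.94,0,0,0,0,-0.78,-0.94,0,0,0,0,-0.78,-0.94,0,0,0,0,-0.78,-0.94,0,0,0,0,-0.78,-0.94,0,0,0,0,-0.78,-0.94,0,0,0,0,-0.78,-0.94,0,0,0,0], grip=0)

```text
clock: 0.93
tcp_pos: [0.3198, 0.3973, 0.3131]
ee_rot: [[-0.934, 0.357, -0.0], [0.357, 0.934, -0.001], [0.0, -0.001, -1.0]]
ft_force: [0.4, -0.4, 1.0]
opening: 0.088
gripper_force: 0.0
```

Call:
drive_tool(increments=[-0.78,-0.94,0,0,0,0,-0.78,-0.94,0,0,0,0,-0.78,-0.94,0,0,0,0,-0.78,-0.94,0,0,0,0,-0.78,-0.94,0,0,0,0,-0.78,-0.94,0,0,0,0,-0.78,-0.94,0,0,0,0,-0.78,-0.94,0,0,0,0,-0.78,-0.94,0,0,0,0,-0.78,-0.94,0,0,0,0])

```text
clock: 1.77
tcp_pos: [0.4178, 0.1082, 0.3134]
ee_rot: [[-0.934, 0.358, -0.0], [0.358, 0.934, -0.0], [0.0, -0.0, -1.0]]
ft_force: [0.2, -0.1, -0.5]
opening: 0.0881
gripper_force: 0.0
```

Call:
drive_tool(increments=[-0.78,-0.94,0,0,0,0,-0.78,-0.94,0,0,0,0,-0.78,-0.94,0,0,0,0,-0.78,-0.94,0,0,0,0,-0.78,-0.94,0,0,0,0,-0.78,-0.94,0,0,0,0,-0.78,-0.94,0,0,0,0,-0.78,-0.94,0,0,0,0,-0.78,-0.94,0,0,0,0,-0.78,-0.94,0,0,0,0])

```text
clock: 2.6
tcp_pos: [0.5159, -0.1809, 0.3132]
ee_rot: [[-0.934, 0.358, -0.001], [0.358, 0.934, 0.0], [0.001, 0.0, -1.0]]
ft_force: [-0.2, 0.7, 0.6]
opening: 0.088
gripper_force: 0.0
```

Call:
drive_tool(increments=[-0.78,-0.94,0,0,0,0.95,-0.78,-0.94,0,0,0,0.95,0,0,0,0,0,0.95,0,0,0,0,0,0.95,0,0,0,0,0,0.95,0,0,0,0,0,0.95,0,0,0,0,0,0.95,0,0,0,0,0,0.95,0,0,0,0,0,0.95,0,0,0,0,0,0.95])

```text
clock: 3.43
tcp_pos: [0.5328, -0.2378, 0.313]
ee_rot: [[-0.363, 0.932, -0.001], [0.932, 0.363, 0.001], [0.001, -0.001, -1.0]]
ft_force: [-0.2, 0.3, -0.0]
opening: 0.0884
gripper_force: 0.0
```

Call:
drive_tool(increments=[0,0,0,0,0,0.95,0,0,0,0,0,0.95,0,0,0,0,0,0.9,0,0,0,0,0,0])

```text
clock: 3.77
tcp_pos: [0.5329, -0.2379, 0.3131]
ee_rot: [[-0.129, 0.992, -0.001], [0.992, 0.129, 0.0], [0.001, -0.001, -1.0]]
ft_force: [0.1, 0.3, -0.6]
opening: 0.088
gripper_force: 0.0
```

Call:
drive_tool(increments=[0,0.12,0.8,0,0,0,0,0,0.8,0,0,0,0,0,0.8,0,0,0,0,0,0.8,0,0,0,0,0,0.8,0,0,0,0,0,0.5,0,0,0,0,0,0.3,0,0,0,0,0,0.2,0,0,0,0,0,0,0,0,0])

```text
clock: 4.52
tcp_pos: [0.5358, -0.2374, 0.1879]
ee_rot: [[-0.132, 0.991, -0.001], [0.991, 0.132, 0.001], [0.001, -0.001, -1.0]]
ft_force: [0.2, 0.8, 0.4]
opening: 0.0879
gripper_force: 0.0
```

Call:
drive_tool(increments=[0,0,0,0,0,0,0,0,0,0,0,0,0,0,0,0,0,0,0,0,0,0,0,0,0,0,0,0,0,0,0,0,0,0,0,0,0,0,0,0,0,0,0,0,0,0,0,0], grip=1, newtons=20)

```text
clock: 5.18
tcp_pos: [0.5361, -0.2376, 0.1888]
ee_rot: [[-0.131, 0.991, 0.0], [0.991, 0.131, -0.0], [-0.0, 0.0, -1.0]]
ft_force: [-0.2, -0.8, 0.1]
opening: 0.0367
gripper_force: 0.0
```

Call:
drive_tool(increments=[0,0,0,0,0,0,0,0,0,0,0,0,0,0,0,0,0,0,0,0,0,0,0,0,0,0,0,0,0,0,0,0,0,0,0,0])

```text
clock: 5.68
tcp_pos: [0.535, -0.2377, 0.1884]
ee_rot: [[-0.131, 0.991, -0.002], [0.991, 0.131, 0.0], [0.0, -0.002, -1.0]]
ft_force: [-4.6, -1.2, 2.3]
opening: 0.0091
gripper_force: 20.0
```

```bash
cat > arc.py <<'E'
from h import *
from scipy.spatial.transform import Rotation as Ro
# bar centre path about hinge; tool tilt a(theta); depth = tcp beyond bar
yaw=np.radians(7.5); X=np.array([np.cos(yaw),np.sin(yaw),0]); Y=np.array([-np.sin(yaw),np.cos(yaw),0]); Z=np.array([0,0,1.])
def tcp(th,bar0,th0,al,dep):
    f=lambda t: (-.150*np.cos(t)+.033*np.sin(t))*X+(.150*np.sin(t)+.033*np.cos(t))*Z
    bar=bar0+f(th)-f(th0)
    z=-Z*np.cos(al)-X*np.sin(al); R=np.c_[Y,np.cross(z,Y),z]
    return bar+z*dep,R
def rows(th0,th1,n,a0,a1,bar0,thb,dep):
    P=[tcp(t,bar0,thb,a,dep) for t,a in zip(np.linspace(th0,th1,n+1),np.linspace(a0,a1,n+1))]
    for (p,R),(q,S) in zip(P,P[1:]):
        print(np.round(np.r_[R.T@(q-p)/.025,np.degrees(Ro.from_matrix(R.T@S).as_rotvec())/5],2).tolist(),end=',\n')
    print("end",q)
E
python3 - <<'E'
from arc import *
s=r.get_state(); p=s["tcp_pos"]; bar=p+[0,0,.0115]
rows(.107,1.85,40,0,.6,bar,.107,.0115)
E
```

```text
[0.0, 0.08, -0.25, 0.17, -0.0, -0.0],
[0.0, 0.09, -0.25, 0.17, 0.0, 0.0],
[0.0, 0.1, -0.25, 0.17, -0.0, -0.0],
[-0.0, 0.1, -0.24, 0.17, 0.0, 0.0],
[0.0, 0.11, -0.24, 0.17, -0.0, -0.0],
[0.0, 0.12, -0.24, 0.17, 0.0, 0.0],
[-0.0, 0.13, -0.23, 0.17, 0.0, -0.0],
[-0.0, 0.13, -0.23, 0.17, -0.0, -0.0],
[-0.0, 0.14, -0.22, 0.17, -0.0, 0.0],
[0.0, 0.14, -0.22, 0.17, 0.0, -0.0],
[-0.0, 0.15, -0.22, 0.17, 0.0, 0.0],
[0.0, 0.16, -0.21, 0.17, -0.0, -0.0],
[-0.0, 0.16, -0.21, 0.17, -0.0, -0.0],
[0.0, 0.17, -0.2, 0.17, 0.0, 0.0],
[-0.0, 0.17, -0.2, 0.17, -0.0, -0.0],
[-0.0, 0.18, -0.19, 0.17, -0.0, 0.0],
[-0.0, 0.19, -0.19, 0.17, 0.0, -0.0],
[0.0, 0.19, -0.18, 0.17, 0.0, 0.0],
[0.0, 0.2, -0.17, 0.17, -0.0, 0.0],
[-0.0, 0.2, -0.17, 0.17, -0.0, -0.0],
[-0.0, 0.21, -0.16, 0.17, 0.0, 0.0],
[0.0, 0.21, -0.16, 0.17, 0.0, -0.0],
[-0.0, 0.21, -0.15, 0.17, -0.0, 0.0],
[0.0, 0.22, -0.14, 0.17, 0.0, 0.0],
[-0.0, 0.22, -0.14, 0.17, -0.0, -0.0],
[0.0, 0.23, -0.13, 0.17, -0.0, 0.0],
[-0.0, 0.23, -0.12, 0.17, 0.0, -0.0],
[0.0, 0.23, -0.12, 0.17, 0.0, -0.0],
[-0.0, 0.24, -0.11, 0.17, -0.0, 0.0],
[0.0, 0.24, -0.1, 0.17, 0.0, -0.0],
[0.0, 0.24, -0.1, 0.17, -0.0, 0.0],
[0.0, 0.25, -0.09, 0.17, 0.0, -0.0],
[-0.0, 0.25, -0.08, 0.17, -0.0, 0.0],
[0.0, 0.25, -0.07, 0.17, 0.0, 0.0],
[0.0, 0.25, -0.07, 0.17, -0.0, -0.0],
[-0.0, 0.25, -0.06, 0.17, 0.0, 0.0],
[-0.0, 0.26, -0.05, 0.17, -0.0, 0.0],
[0.0, 0.26, -0.04, 0.17, 0.0, -0.0],
[-0.0, 0.26, -0.04, 0.17, -0.0, 0.0],
[0.0, 0.26, -0.03, 0.17, -0.0, 0.0],
end [ 0.74541603 -0.20998884  0.27671966]
```

Call:
drive_tool(increments=[0,0.08,-0.25,0.17,0,0,0,0.09,-0.25,0.17,0,0,0,0.1,-0.25,0.17,0,0,0,0.1,-0.24,0.17,0,0,0,0.11,-0.24,0.17,0,0,0,0.12,-0.24,0.17,0,0,0,0.13,-0.23,0.17,0,0,0,0.13,-0.23,0.17,0,0,0,0.14,-0.22,0.17,0,0,0,0.14,-0.22,0.17,0,0])

```text
clock: 6.52
tcp_pos: [0.5669, -0.2336, 0.246]
ee_rot: [[-0.131, 0.98, -0.151], [0.991, 0.129, -0.02], [0.0, -0.152, -0.988]]
ft_force: [-5.7, -1.4, 0.3]
opening: 0.0091
gripper_force: 20.0
```

Call:
drive_tool(increments=[0,0.15,-0.22,0.17,0,0,0,0.16,-0.21,0.17,0,0,0,0.16,-0.21,0.17,0,0,0,0.17,-0.2,0.17,0,0,0,0.17,-0.2,0.17,0,0,0,0.18,-0.19,0.17,0,0,0,0.19,-0.19,0.17,0,0,0,0.19,-0.18,0.17,0,0,0,0.2,-0.17,0.17,0,0,0,0.2,-0.17,0.17,0,0])

```text
clock: 7.35
tcp_pos: [0.6207, -0.2268, 0.2852]
ee_rot: [[-0.131, 0.948, -0.292], [0.991, 0.125, -0.039], [-0.001, -0.294, -0.956]]
ft_force: [-5.4, -1.5, 3.4]
opening: 0.0091
gripper_force: 20.0
```

```bash
python3 - <<'E'
from h import *
p,d=vision.get_image("scene"); cv2.imwrite("pics/s1.png",cv2.resize(p[130:330,170:410],(720,600)))
E
```

```text
(no output)
```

View pics/s1.png

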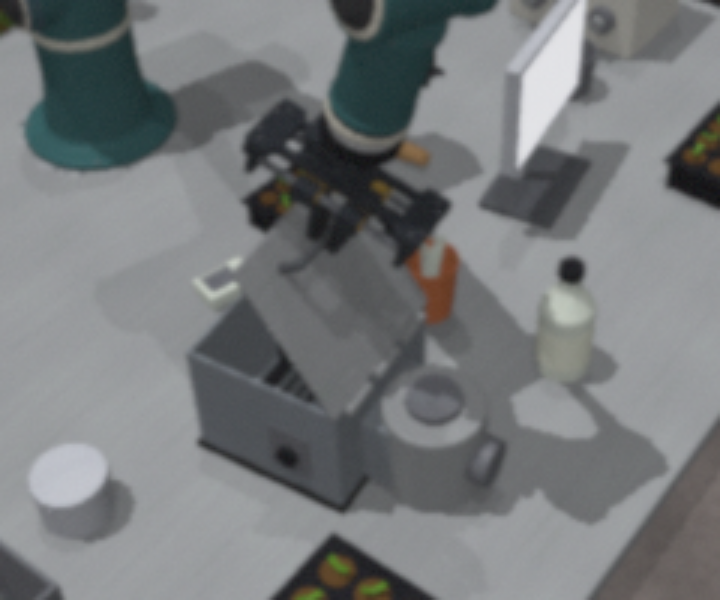

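The flap is about 55° open, with the handle at about (310,255) in the crop and held between the fingers. The filter is visible in the box at about (290,375). I'll carry on along the arc.

Call:
drive_tool(increments=[0,0.21,-0.16,0.17,0,0,0,0.21,-0.16,0.17,0,0,0,0.21,-0.15,0.17,0,0,0,0.22,-0.14,0.17,0,0,0,0.22,-0.14,0.17,0,0,0,0.23,-0.13,0.17,0,0,0,0.23,-0.12,0.17,0,0,0,0.23,-0.12,0.17,0,0,0,0.24,-0.11,0.17,0,0,0,0.24,-0.1,0.17,0,0])

```text
clock: 8.23
tcp_pos: [0.6849, -0.2186, 0.2974]
ee_rot: [[-0.131, 0.896, -0.425], [0.991, 0.117, -0.058], [-0.002, -0.429, -0.903]]
ft_force: [-2.6, -3.1, 6.3]
opening: 0.0092
gripper_force: 20.0
```

Call:
drive_tool(increments=[0,0.24,-0.1,0.17,0,0,0,0.25,-0.09,0.17,0,0,0,0.25,-0.08,0.17,0,0,0,0.25,-0.07,0.17,0,0,0,0.25,-0.07,0.17,0,0])

```text
clock: 8.65
tcp_pos: [0.7172, -0.2144, 0.2919]
ee_rot: [[-0.131, 0.862, -0.49], [0.991, 0.112, -0.067], [-0.003, -0.494, -0.869]]
ft_force: [-1.6, -3.7, 2.5]
opening: 0.0093
gripper_force: 20.0
```

Call:
drive_tool(increments=[0,0.25,-0.06,0.17,0,0,0,0.26,-0.05,0.17,0,0,0,0.26,-0.04,0.17,0,0,0,0.26,-0.04,0.17,0,0,0,0.26,-0.03,0.17,0,0,0,0,0,0,0,0])

```text
clock: 9.15
tcp_pos: [0.7484, -0.2102, 0.2779]
ee_rot: [[-0.132, 0.824, -0.551], [0.991, 0.108, -0.076], [-0.003, -0.556, -0.831]]
ft_force: [1.8, -3.9, 1.8]
opening: 0.009
gripper_force: 20.0
```

```bash
python3 - <<'E'
from h import *
p,d=vision.get_image("scene"); a=p[130:330,210:370]
p2,d2=vision.get_image("top"); cv2.imwrite("pics/s2.png",np.hstack([cv2.resize(a,(400,500)),cv2.resize(p2[100:240,340:452],(400,500))]))
E
```

```text
(no output)
```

View pics/s2.png

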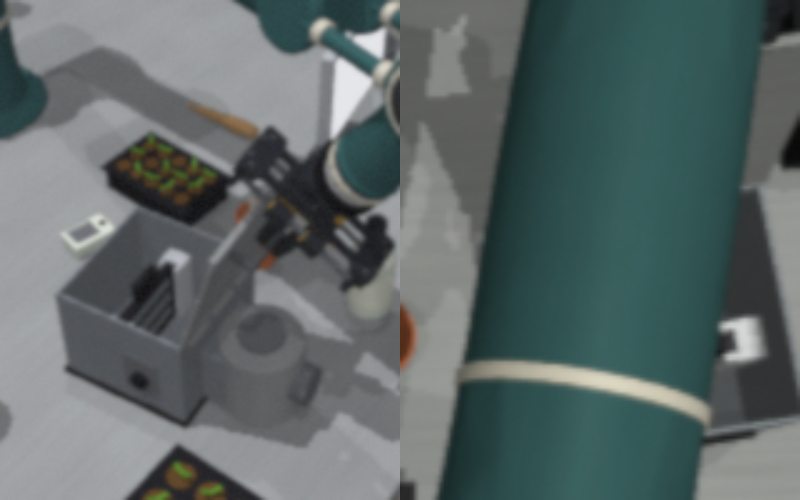

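The flap leans back past upright with the handle held, and the filter tab is visible in the box. I'll release it slightly and back out along the tool axis.

Call:
drive_tool(increments=[0,0,0,0,0,0,0,0,0,0,0,0,0,0,0,0,0,0,0,0,0,0,0,0], grip=0.83)

```text
clock: 9.58
tcp_pos: [0.7462, -0.2093, 0.277]
ee_rot: [[-0.132, 0.822, -0.555], [0.991, 0.109, -0.073], [0.001, -0.56, -0.829]]
ft_force: [-0.3, 1.0, 0.4]
opening: 0.0151
gripper_force: 0.0
```

Call:
drive_tool(increments=[0,0,-0.3,0,0,0,0,0,-0.5,0,0,0,0,0,-0.5,0,0,0,0,0,-0.7,0,0,0,0,0,-0.7,0,0,0,0,0,-0.7,0,0,0,0,0,-0.7,0,0,0])

```text
clock: 10.17
tcp_pos: [0.7892, -0.1995, 0.3493]
ee_rot: [[-0.134, 0.818, -0.56], [0.991, 0.112, -0.074], [0.002, -0.565, -0.825]]
ft_force: [2.6, -1.4, -2.5]
opening: 0.0149
gripper_force: 0.0
```

Call:
drive_tool(increments=[0,0,0,-0.9,0,0,0,0,0,-0.9,0,0,0,0,0,-0.9,0,0,0,0,0,-0.9,0,0,0,0,0,-0.9,0,0,0,0,0,-0.9,0,0,0,0,0,-0.9,0,0,0,0,0,-0.5,0,0,0,0,-1,0,0,0])

```text
clock: 10.92
tcp_pos: [0.785, -0.1993, 0.376]
ee_rot: [[-0.132, 0.991, -0.002], [0.991, 0.132, 0.001], [0.002, -0.002, -1.0]]
ft_force: [-0.1, 0.3, -1.3]
opening: 0.0151
gripper_force: 0.0
```

Call:
drive_tool(increments=[0.95,-0.7,0,0,0,0,0.95,-0.7,0,0,0,0,0.95,-0.7,0,0,0,0,0.95,-0.7,0,0,0,0,0.95,-0.7,0,0,0,0,0.95,-0.7,0,0,0,0,0.95,-0.7,0,0,0,0,0.95,-0.7,0,0,0,0,0.95,-0.7,0,0,0,0,0.95,-0.7,0,0,0,0], grip=0)

```text
clock: 11.75
tcp_pos: [0.5835, 0.0134, 0.3815]
ee_rot: [[-0.133, 0.991, 0.011], [0.991, 0.133, -0.002], [-0.003, 0.01, -1.0]]
ft_force: [0.4, 0.3, 0.2]
opening: 0.0796
gripper_force: 0.0
```

Call:
drive_tool(increments=[0.95,-0.7,0,0,0,0,0.95,-0.7,0,0,0,0,0,0,0,0,0,1,0,0,0,0,0,1,0,0,0,0,0,1,0,0,0,0,0,1,0,0,0,0,0,1,0,0,0,0,0,1,0,0,0,0,0,1,0,0,0,0,0,1])

```text
clock: 12.58
tcp_pos: [0.5436, 0.0549, 0.3811]
ee_rot: [[0.539, 0.842, 0.01], [0.842, -0.539, -0.002], [0.004, 0.01, -1.0]]
ft_force: [0.3, -0.5, 0.9]
opening: 0.0882
gripper_force: 0.0
```

Call:
drive_tool(increments=[0,0,0,0,0,1,0,0,0,0,0,1,0,0,0,0,0,1,0,0,0,0,0,1,0,0,0,0,0,1,0,0,0,0,0,1,0,0,0,0,0,1,0,0,0,0,0,1,0,0,0,0,0,1,0,0,0,0,0,1])

```text
clock: 13.42
tcp_pos: [0.5436, 0.0549, 0.3811]
ee_rot: [[0.992, 0.129, 0.01], [0.129, -0.992, -0.001], [0.01, 0.003, -1.0]]
ft_force: [0.2, 0.5, 0.3]
opening: 0.0884
gripper_force: 0.0
```

```bash
python3 - <<'E'
from h import *
p,d=vision.get_image("scene"); cv2.imwrite("pics/sc3.png",p); np.save("sc3.npy",d)
p2,d2=vision.get_image("top"); cv2.imwrite("pics/tp3.png",p2); np.save("tp3.npy",d2)
cv2.imwrite("pics/s3.png",np.hstack([cv2.resize(p[180:320,200:340],(400,400)),cv2.resize(p2[120:240,355:475],(400,400))]))
C=cloud("top",d2)
for v in range(150,234,5): print(v,' '.join('%3d'%(1000*C[v,u,2]) for u in range(364,466,5)))
E
```

```text
150   0   3   0 204 200 196 194 189 185 181 176 172 170 162 162 156   0  -2   1   1  -1
155   1  -4  -1 179 176 171 166 165 157 155 152 150 141 130 116 144   0  -1   1  -1   0
160   1   0 158 153 151 148 138 126 114 101  95  78  66  55  99 137   4   4  -1   0   2
165   0  -4 125 101  91  71  65  52  38  23  11  11  12  45  86 129   2   0   4   3   8
170   2  11 112  18  11   7  10   9   8  11   8  15  10  33  79 119 152   1  -1   3   0
175   0   9  91 156  10  11  12   8   9  10  13  12   8  24  71 112 149   0   0   1   0
180   2   6  83 149  11   8  14   9  13   9  14  11   7  17  64 100 143   3   1   1   3
185   0  -1  67 147  10  11  13   8  12   8  11  11  12  11  52  94 135   7   1   2   4
190  35  43  49 132   9  12   7   9   9   5  13   9  14 101 102 101 130   1   2   6 1141
195  -2  -1  38 119   7  10   9  11  10  10 134 136 108 105 104 103 122 148   0   1   2
200   4   0  22 105 101  85 103 103 108 116 110  75  39  92 103  89 113 155   2   0   0
205   1   1  12  93 146 103  46  20  11   6  14  10  10   7  14  66 104 138   1   0   1
210  -1   1  11  76 152  11  17  11  11  11   9  10  12  12  11  53  97 132   1   0   0
215   2  -2   1  61 142  13   5  13  10   9  13  10  13  10  12  46  86 128  -1   3   3
220   5   0   0  49 129  13  12  12   7  16   9  10 152 150 149  61   1   0   1   2   2
225   2  -2  -3  32 116   9 148 150 138 114  87 1141   0   3   0   2  -2   5   1   0   1
230   2   3   0  12   9   3   3   2   0   2  -2   0   2   1   0   1   2  -1   2   1   0
```

View pics/s3.png

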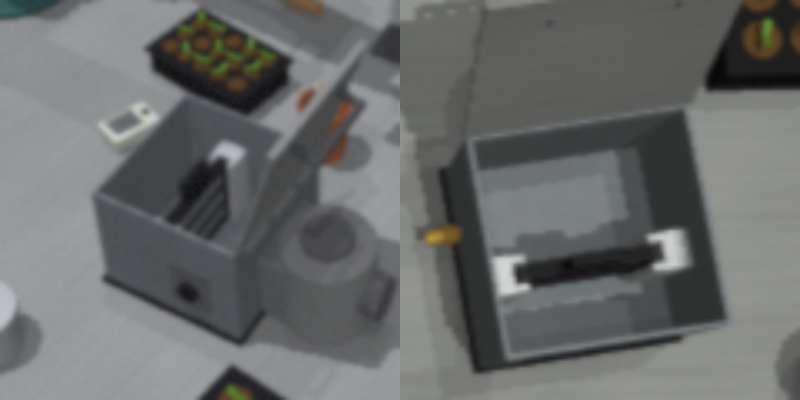

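The left half shows the flap leaning well back past upright. The right half shows the black filter between the white channels, from about (515,270) to (660,258) in the crop. Next I'll measure the tab, frame, rim and flap angle.

```bash
python3 - <<'E'
from h import *
p=cv2.imread("pics/tp3.png");C=cloud("top",np.load("tp3.npy"));z=C[...,2]
u,v=np.meshgrid(range(640),range(400)); hv=p.max(2)
dark=(hv<60)
m=dark&(u>385)&(u<437)&(v>185)&(v<210)&(z>.120)&(z<.145); print("tab",m.sum(),rect(C[m]),np.median(C[m],0))
m=(u>380)&(u<440)&(v>180)&(v<212)&(z>.094)&(z<.112)&(hv<60); print("frame",m.sum(),rect(C[m]),np.median(C[m],0))
# dark blob cast on z=.135
uv=np.c_[u[dark&(u>385)&(u<437)&(v>185)&(v<210)],v[dark&(u>385)&(u<437)&(v>185)&(v<210)]];print(len(uv),rect(onz("top",uv,.105)))
m=(u>366)&(u<468)&(v>155)&(v<235)&(z>.143)&(z<.157); print("rim",m.sum(),rect(C[m]))
# scene tab and flap
p=cv2.imread("pics/sc3.png");S=cloud("scene",np.load("sc3.npy"));
X=np.array([np.cos(np.radians(7.5)),np.sin(np.radians(7.5))]);Y=np.array([-X[1],X[0]])
for n,A in(("top",C),("scene",S)):
    q=(A[...,:2]-np.array([.5928,-.2304])); hx=q@X; hy=q@Y
    f=(abs(hy)<.08)&(hx>.07)&(hx<.2)&(A[...,2]>.19)&(A[...,2]<.33); P=np.c_[hx[f],A[f][:,2]]
    if len(P)>20:
        l=cv2.fitLine(P.astype(np.float32),cv2.DIST_HUBER,0,.01,.01).ravel(); print(n,"flap line",len(P),l, "theta",np.pi-np.arctan2(abs(l[1]),l[0]*np.sign(l[1])),P.max(0))
    g=(abs(hy)<.05)&(hx>-.06)&(hx<.02)&(A[...,2]>.112)&(A[...,2]<.15); print(n,"tab hx hy z",g.sum(),hx[g].min(),hx[g].max(),hy[g].min(),hy[g].max(),np.median(A[g],0))
E
```

```text
tab 66 (array([ 572.76116943, -234.69017029]), (9.600193977355957, 41.14911651611328), 7.695381164550781) [ 0.57193063 -0.23377061  0.13538718]
frame 158 (array([ 571.51806641, -234.23199463]), (36.967281341552734, 182.25491333007812), 20.10504150390625) [ 0.57115926 -0.21697301  0.10595624]
331 (array([ 577.29901123, -238.97981262]), (125.85801696777344, 63.66668701171875), 86.11017608642578)
rim 483 (array([ 593.41162109, -231.4100647 ]), (180.8961181640625, 178.5145263671875), 7.398523330688477)
top flap line 2384 [0.2835061  0.9589704  0.12375265 0.2716486 ] theta 1.8582447 [0.16653829 0.3291315 ]
top tab hx hy z 78 -0.025181668110867854 -0.014793547769901588 -0.022216991661822994 0.019093963808646475 [ 0.57210239 -0.23265978  0.13506265]
scene flap line 625 [0.28081188 0.9597628  0.12332231 0.26022053] theta 1.8554363 [0.16687946 0.32934292]
scene tab hx hy z 88 -0.027614664361002694 -0.014630037590627233 -0.04324546877094248 0.019451808989949915 [ 0.57534176 -0.2403843   0.13235743]
```

```bash
cat >> h.py <<'E'
from scipy.spatial.transform import Rotation as Ro
def goto(p,yaw):
    s=r.get_state(); R=np.array(s["ee_rot"]); a=np.radians(yaw); x=np.array([np.cos(a),np.sin(a),0]); z=np.array([0,0,-1.]); T=np.c_[x,np.cross(z,x),z]
    print("turn",np.round(np.degrees(Ro.from_matrix(R.T@T).as_rotvec())/5,2),"shift(now axes)",np.round(R.T@(np.array(p)-s["tcp_pos"])/.025,2),"shift(target axes)",np.round(T.T@(np.array(p)-s["tcp_pos"])/.025,2),s["tcp_pos"],s["qpos"].round(1))
E
python3 -c "
from h import *
goto([.573,-.2345,.3],7.5)"
```

```text
turn [ 0.03 -0.11  0.03] shift(now axes) [-0.4  11.62  3.27] shift(target axes) [-0.34 11.63  3.24] [0.54359823 0.05481111 0.38097413] [ 3.2 -2.5 96.6 -0.1 85.3 85.6]
```

Call:
drive_tool(increments=[0,0,0,0.03,-0.11,0.03,-0.17,0.97,0,0,0,0,-0.17,0.97,0,0,0,0,0,0.97,0,0,0,0,0,0.97,0,0,0,0,0,0.97,0,0,0,0,0,0.97,0,0,0,0,0,0.97,0,0,0,0,0,0.97,0,0,0,0,0,0.97,0,0,0,0])

```text
clock: 14.35
tcp_pos: [0.5638, -0.164, 0.3803]
ee_rot: [[0.991, 0.133, -0.002], [0.133, -0.991, -0.001], [-0.002, 0.0, -1.0]]
ft_force: [-0.1, -0.4, 0.5]
opening: 0.0878
gripper_force: 0.0
```

Call:
drive_tool(increments=[0,0.97,0.3,0,0,0,0,0.97,0.3,0,0,0,0,0.96,0.4,0,0,0,0,0,0.9,0,0,0,0,0,0.9,0,0,0,0,0,0.4,0,0,0,0,0,0,0,0,0,0,0,0,0,0,0])

```text
clock: 15.02
tcp_pos: [0.5729, -0.2345, 0.2998]
ee_rot: [[0.991, 0.132, -0.003], [0.132, -0.991, -0.0], [-0.003, -0.0, -1.0]]
ft_force: [0.7, 0.2, 0.5]
opening: 0.0882
gripper_force: 0.0
```

```bash
python3 -c "
from h import *
goto([.573,-.2345,.111],7.5)"
```

```text
turn [-0.    0.04  0.01] shift(now axes) [0.03 0.   7.55] shift(target axes) [0.01 0.   7.55] [ 0.57287571 -0.23451608  0.29981154] [-24.5   7.4  94.6  -0.1  78.1  57.9]
```

Call:
drive_tool(increments=[0,0,0.95,0,0.04,0,0,0,0.95,0,0,0,0,0,0.95,0,0,0,0,0,0.95,0,0,0,0,0,0.95,0,0,0,0,0,0.9,0,0,0,0,0,0.9,0,0,0,0,0,0.6,0,0,0,0,0,0.4,0,0,0,0,0,0,0,0,0])

```text
clock: 15.85
tcp_pos: [0.5728, -0.2344, 0.1102]
ee_rot: [[0.991, 0.132, -0.001], [0.132, -0.991, 0.0], [-0.001, -0.0, -1.0]]
ft_force: [0.1, -0.2, -0.9]
opening: 0.0881
gripper_force: 0.0
```

Call:
drive_tool(increments=[0,0,0,0,0,0,0,0,0,0,0,0,0,0,0,0,0,0,0,0,0,0,0,0,0,0,0,0,0,0,0,0,0,0,0,0,0,0,0,0,0,0,0,0,0,0,0,0,0,0,0,0,0,0,0,0,0,0,0,0], grip=1, newtons=12)

```text
clock: 16.68
tcp_pos: [0.5733, -0.235, 0.1114]
ee_rot: [[0.991, 0.131, 0.001], [0.131, -0.991, -0.0], [0.001, 0.001, -1.0]]
ft_force: [0.2, 1.0, 2.0]
opening: 0.0437
gripper_force: 12.0
```

Call:
drive_tool(increments=[0,0,-0.2,0,0,0,0,0,-0.3,0,0,0,0,0,-0.3,0,0,0,0,0,-0.3,0,0,0,0,0,-0.3,0,0,0,0,0,-0.3,0,0,0,0,0,-0.3,0,0,0,0,0,-0.3,0,0,0,0,0,-0.3,0,0,0,0,0,0,0,0,0])

```text
clock: 17.52
tcp_pos: [0.5742, -0.2354, 0.1785]
ee_rot: [[0.991, 0.131, 0.004], [0.131, -0.991, -0.002], [0.004, 0.002, -1.0]]
ft_force: [0.9, -0.3, -1.2]
opening: 0.0437
gripper_force: 12.0
```

Call:
drive_tool(increments=[0,0,-0.4,0,0,0,0,0,-0.5,0,0,0,0,0,-0.6,0,0,0,0,0,-0.6,0,0,0,0,0,-0.6,0,0,0,0,0,-0.6,0,0,0,0,0,-0.6,0,0,0,0,0,-0.6,0,0,0,0,0,-0.5,0,0,0,0,0,-0.3,0,0,0])

```text
clock: 18.35
tcp_pos: [0.5735, -0.2351, 0.3114]
ee_rot: [[0.991, 0.131, 0.004], [0.131, -0.991, -0.002], [0.003, 0.002, -1.0]]
ft_force: [-0.6, 1.0, -0.7]
opening: 0.0439
gripper_force: 12.0
```

```bash
python3 - <<'E'
from h import *
p,d=vision.get_image("scene"); cv2.imwrite("pics/s4.png",cv2.resize(p[100:320,180:400],(600,600)))
goto([.69,-.1,.31],7.5); goto([.69,.235,.31],10.2)
E
```

```text
turn [ 0.03 -0.05  0.  ] shift(now axes) [ 5.31 -4.76  0.11] shift(target axes) [ 5.31 -4.76  0.1 ] [ 0.57396876 -0.23532729  0.31237721] [-24.6   7.   93.8   0.   78.9  57.9]
turn [ 0.03 -0.05 -0.54] shift(now axes) [  7.06 -18.05   0.08] shift(target axes) [  7.9  -17.69   0.1 ] [ 0.57396876 -0.23532729  0.31237721] [-24.6   7.   93.8   0.   78.9  57.9]
```

View pics/s4.png

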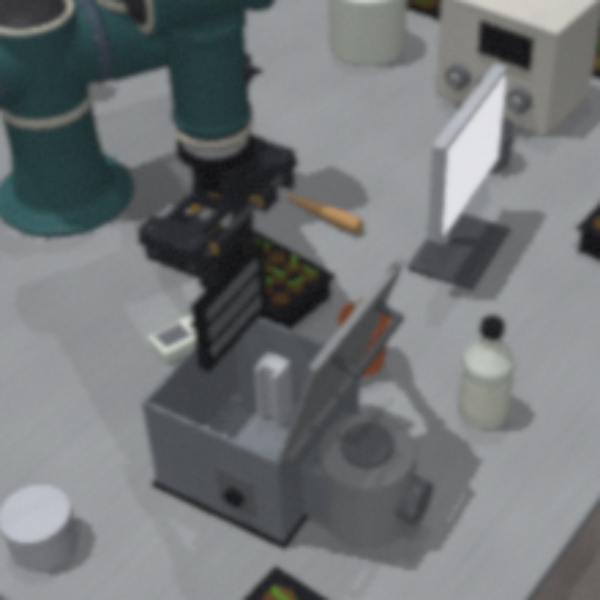

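The filter is clear of its channels, hanging at about (235,310) in the crop, and the flap has stayed back. I'll carry it round the flap side at this height.

Call:
drive_tool(increments=[0,-0.4,0,0.03,-0.05,0,0,-0.8,0,0,0,0,0,-0.9,0,0,0,0,0,-0.9,0,0,0,0,0,-0.9,0,0,0,0,0,-0.9,0,0,0,0,0,-0.9,0,0,0,0,0,-0.9,0,0,0,0,0.2,-0.7,0,0,0,0,0.5,-0.3,0,0,0,0])

```text
clock: 19.23
tcp_pos: [0.5636, -0.0415, 0.3078]
ee_rot: [[0.991, 0.132, -0.007], [0.132, -0.991, 0.003], [-0.006, -0.004, -1.0]]
ft_force: [0.9, 0.6, -0.7]
opening: 0.0437
gripper_force: 12.0
```

Call:
drive_tool(increments=[0.8,0,0,0,0,-0.05,0.8,0,0,0,0,-0.05,0.8,0,0,0,0,-0.05,0.8,0,0,0,0,-0.05,0.8,0,0,0,0,-0.05,0.8,0,0,0,0,-0.05,0.5,-0.2,0,0,0,-0.05,0.2,-0.4,0,0,0,-0.05,0,-0.6,0,0,0,-0.05,0,-0.8,0,0,0,-0.05])

```text
clock: 20.07
tcp_pos: [0.6928, 0.0253, 0.3072]
ee_rot: [[0.985, 0.173, -0.006], [0.173, -0.985, 0.001], [-0.006, -0.002, -1.0]]
ft_force: [0.1, 1.0, -1.5]
opening: 0.0441
gripper_force: 12.0
```

```bash
python3 - <<'E'
from h import *
goto([.69,.235,.31],10)
E
```

```text
turn [-0.03  0.07 -0.01] shift(now axes) [ 1.34 -8.28 -0.1 ] shift(target axes) [ 1.35 -8.28 -0.11] [0.69281332 0.0252594  0.30723786] [-0.  15.5 84.2  0.1 80.6 80. ]
```

Call:
drive_tool(increments=[0,-0.8,0,-0.03,0.07,0,0,-0.9,0,0,0,0,0,-0.9,0,0,0,0,0,-0.9,0,0,0,0,0,-0.9,0,0,0,0,0,-0.9,0,0,0,0,0,-0.9,0,0,0,0,0,-0.9,0,0,0,0,0,-0.9,0,0,0,0,0,-0.8,0,0,0,0])

```text
clock: 20.9
tcp_pos: [0.6531, 0.2437, 0.3084]
ee_rot: [[0.985, 0.175, 0.002], [0.175, -0.985, 0.0], [0.002, -0.0, -1.0]]
ft_force: [-0.1, -0.1, -1.3]
opening: 0.044
gripper_force: 12.0
```

Call:
drive_tool(increments=[0,-0.5,0.3,0,0,0,0,-0.3,0.5,0,0,0,0,-0.1,0.6,0,0,0,0,0,0.6,0,0,0,0,0,0.5,0,0,0,0,0,0.3,0,0,0,0,0,0.1,0,0,0,0,0,0,0,0,0])

```text
clock: 21.57
tcp_pos: [0.6507, 0.263, 0.2346]
ee_rot: [[0.985, 0.173, 0.001], [0.173, -0.985, -0.001], [0.0, 0.001, -1.0]]
ft_force: [-1.1, -0.7, -1.7]
opening: 0.0436
gripper_force: 12.0
```

```bash
cat > fin.py <<'E'
from h import *
p,d=vision.get_image("scene"); S=cloud("scene",d); p2,d2=vision.get_image("top"); C=cloud("top",d2)
import sys; t=sys.argv[1]
cv2.imwrite(f"pics/f{t}.png",np.hstack([cv2.resize(p[80:240,280:440],(400,400)),cv2.resize(p2[120:240,165:285],(400,400))]))
T=r.get_state()["tcp_pos"]; a=np.radians(10);n=np.array([np.cos(a),np.sin(a)]);l=np.array([-n[1],n[0]]);F=np.array([.5837,.2522])
q=S[...,:2]-F; hn=q@n; hl=q@l; z=S[...,2]
print("tcp n,l",(T[:2]-F)@n,(T[:2]-F)@l,T[2],r.get_state()["gripper_force"])
# face points (bright) and filter (dark, near tcp normal distance)
br=(p.min(2)>150)&(abs(hn)<.015)&(abs(hl)<.12)&(z>.09)&(z<.27); print("face",br.sum(),np.median(hn[br]))
tn=(T[:2]-F)@n
f=(abs(hn-tn)<.02)&(abs(hl)<.09)&(z>.11)&(z<T[2]-.012)
P=np.c_[hn[f],hl[f],z[f]]; print("filter",len(P),np.percentile(P,[1,50,99],axis=0).round(4))
A=np.c_[P[:,1],P[:,2],np.ones(len(P))]
k=np.linalg.lstsq(A,P[:,0],rcond=None)[0]; e=abs(A@k-P[:,0])<.005; k=np.linalg.lstsq(A[e],P[e,0],rcond=None)[0]
print("front-face plane hn = %.3f*l %+.3f*z %+.3f; at centre z=.18"%tuple(k),k[1]*.18+k[2])
A=np.c_[hl[br],z[br],np.ones(br.sum())]; k=np.linalg.lstsq(A,hn[br],rcond=None)[0]; print("face plane",k, k[1]*.18+k[2])
E
python3 fin.py 1
```

```text
tcp n,l 0.06897265276809274 -0.0007186593804645244 0.23670579023549013 11.999123934656382
face 552 -0.0010863289101524765
filter 252 [[ 0.0593 -0.0662  0.1358]
 [ 0.0704 -0.0188  0.1768]
 [ 0.0741  0.0576  0.2232]]
front-face plane hn = 0.029*l -0.002*z +0.071; at centre z=.18 0.07039337745121307
face plane [-0.00361081 -0.02515824  0.00290084] -0.0016276473890484673
```

View pics/f1.png

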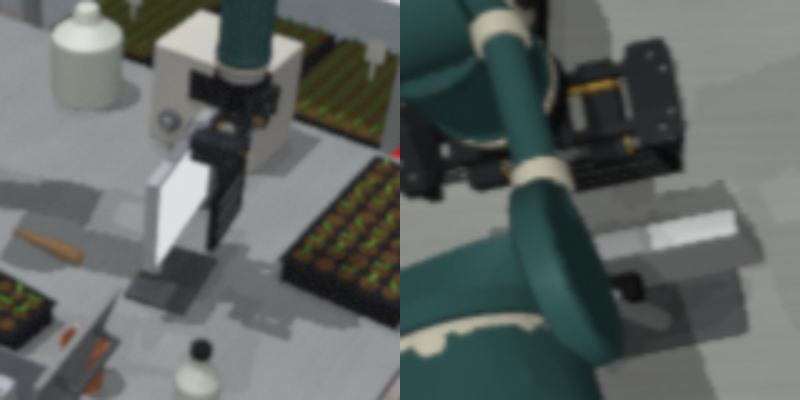

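Call:
drive_tool(increments=[-0.3,0,0.05,0,0,0,-0.3,0,0,0,0,0,-0.3,0,0,0,0,0,-0.3,0,0,0,0,0,-0.2,0,0,0,0,0,-0.2,0,0,0,0,0,-0.1,0,0,0,0,0,-0.1,0,0,0,0,0,0,0,0,0,0,0,0,0,0,0])

```text
invalid input at $.increments: expected a multiple of 6 numbers
```

```bash
sed -i 's/abs(hl)<.09/abs(hl)<.05/' fin.py; python3 fin.py 2
```

```text
tcp n,l 0.06932246115747212 -0.0005466988394086554 0.23744912377348096 11.999063777038828
face 559 -0.001182243717198721
filter 151 [[ 0.0693 -0.0464  0.1378]
 [ 0.0723  0.0039  0.1735]
 [ 0.0758  0.0499  0.224 ]]
front-face plane hn = 0.008*l -0.005*z +0.073; at centre z=.18 0.07224925091724935
face plane [-0.00212902 -0.0214268   0.00219787] -0.001658951815641109
```

View pics/f2.png

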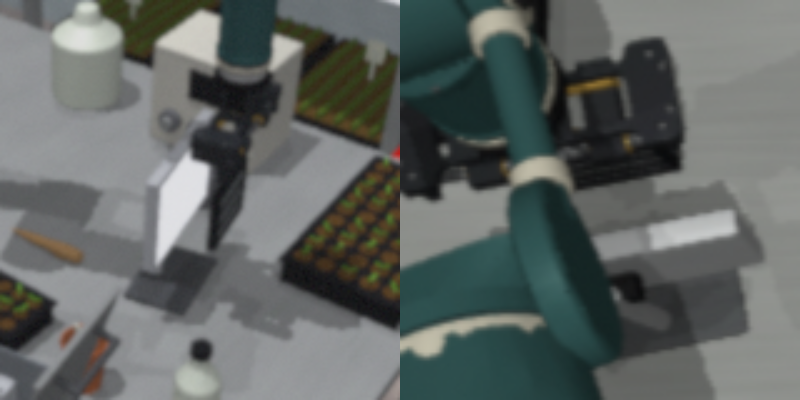

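The move was refused because the list was miscounted, so nothing moved. The picture shows the same pose as before, with the filter square to the face to within about 0.5°. I'll resend it with a slightly lower height.

Call:
drive_tool(increments=[-0.3,0,0.12,0,0,0,-0.3,0,0,0,0,0,-0.3,0,0,0,0,0,-0.3,0,0,0,0,0,-0.2,0,0,0,0,0,-0.2,0,0,0,0,0,-0.15,0,0,0,0,0,-0.1,0,0,0,0,0,0,0,0,0,0,0,0,0,0,0,0,0])

```text
clock: 22.6
tcp_pos: [0.6058, 0.2557, 0.2331]
ee_rot: [[0.985, 0.174, 0.003], [0.174, -0.985, 0.0], [0.003, 0.0, -1.0]]
ft_force: [0.8, 0.5, -1.2]
opening: 0.044
gripper_force: 12.0
```

```bash
python3 fin.py 3; python3 -c "
from h import *
print(r.get_state()['joint_velocities'].round(2),r.get_state()['ft_force'])"
```

```text
tcp n,l 0.02256981352161546 -0.0004253764719055219 0.23292201969354626 11.99906819849275
face 326 -0.0010199046660080654
filter 160 [[ 0.0216 -0.0467  0.1351]
 [ 0.0252  0.0029  0.1735]
 [ 0.0287  0.0493  0.2159]]
front-face plane hn = 0.004*l -0.016*z +0.028; at centre z=.18 0.02528217316945558
face plane [ 0.02412162 -0.01582485  0.00349671] 0.000648233785593338
[-0.23  0.1  -0.04 -0.03  0.02 -0.01] [ 0.50508802  0.10754251 -0.79298481]
```

View pics/f3.png

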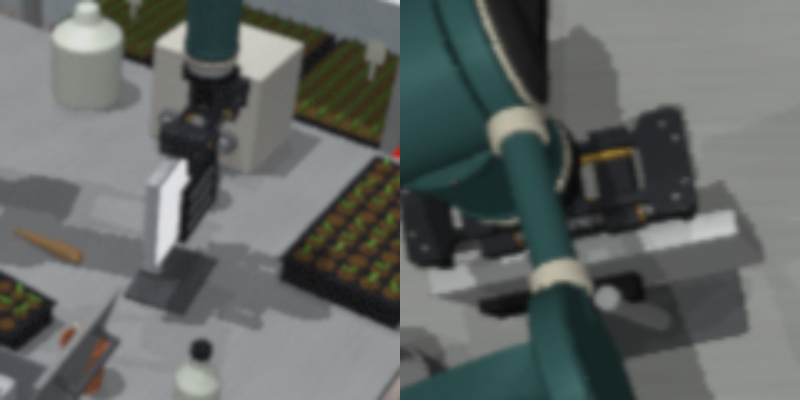

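The filter hangs upright in front of the lit face (left half, at about (198,200)). It is centred and square, with a gap of about 15 mm and no contact force, so I'm handing the job in.

```bash
python3 -c "
from rig import job
print(job.finish_job())"
```

```text
the job is handed in; nothing more can be done
None
```

The flap is left open at about 1.86 rad, and the filter is held at 12 N, upright and square in front of the middle of the panel's lit face with a gap of about 15 mm; I handed the job in at about 23 s and did not see the verdict.

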